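# Switch the locking selector valve to the red outlet

### The arm

A 6-joint arm with a two-finger parallel gripper is mounted at the origin on a cart in front of the work surface, level with it; the furniture and walls round the work are solid. World frame = base frame: x ahead of the robot, y to its left, z up, the work surface at z = 0. Lengths are in m, angles in rad, forces in N, time in s.
With the tool pointing down it reaches from about 0.325 to 0.9 m from the base axis. Payload 6.1 kg.
Tool frame: the origin (TCP) lies midway between the tips of the shut fingers; the grasp point (between the pads) lies 19 mm behind it; x points along the fingers, z is the direction in which the jaws open and shut, and the axes are right-handed (so a half turn about x gives the same grasp; the last joint's range is limited). The gripper opens to 85 mm and grips with 20 to 120 N. Pads are 22 mm wide; open, the fingers measure 114 mm over their backs; the gripper's body (76 mm by 85 mm) begins 54 mm behind the grasp point. The pads swing forward as they close: fully open they stand 13 mm farther back than shut.
Start: joints at [1.2, 0.22, 1.526, -0, 1.395, -0.126], TCP at [0.151, 0.606, 0.231] pointing down, gripper open.
Joint ranges: [-2.98, 2.98], [-0.91, 2.08], [0.09, 2.57], [-1.24, 4.39], [0.2, 2.65], [-2.68, 2.68]. Speed limits (rad/s): [2.57, 2.57, 3.01, 3.14, 3.14, 3.14].

### API

Orientations are given as [roll, pitch, yaw] about the fixed x, y, z axes, in that order (R = Rz(yaw) Ry(pitch) Rx(roll)).
In Python, from bench import ctrl gives the robot as it stands.
- The arm moves only by the tool jog_arm, never from a script. Its argument "plan" is a list of rows, each a list of 2 entries, a list of its own where there are three numbers: the shift along the tool's x, y, z in cm, then the turn about the tool's x in degrees. In form: [[[x, y, z], turn], ...]. A call has 1 to 10 rows; each row is the pose to reach, as a shift and turn from the pose commanded when the call began, along the tool's axes at that moment; what a row does not reach only later rows make up. A row lasts 1/12 s, in which the tool goes at most 41.7 mm and 7.16 degrees, less where a joint would pass 70% of its speed; a pose out of reach is approached as far as the arm can. A call with a gripper value outside its range is refused whole. "gripper" is the closure, from 0 (fully open) to 1 (shut), set as the call begins (left out, the last holds). The fingers move at their own pace and stop on an object; "newtons" is the grip in N (left out, the last holds). Time passes only in rows, so rows that repeat a pose let the fingers close. It gives the time, the measured TCP pose, the force and the opening at its end, in the units of the state.
- ctrl.observe(): the state, without advancing time (a new reading comes with each control period).
- ctrl.snapshot(name): name is "scene" or "side" or "wrist"; returns the picture (400x640x3 uint8, red, green, blue); there is no depth.
- ctrl.camera_model(name): a dict with "fx", "fy", "cx", "cy" (pixels), "dist_coeffs" ([k1, k2, p1, p2, k3] as OpenCV has them; the pictures are not rectified), "rvec" (rotation vector, rad) and "tvec" (3), from world to camera coordinates, as OpenCV has them; the wrist camera has in their place "mount" (4x4, takes a point from camera to tool coordinates, whose origin is the TCP and whose axes are the tool frame's). Camera axes: x right, y down, z forward; pixel columns grow to the right and rows downward; lengths in m; the calibration is good to about 2 mm. A picture is of the moment at which its call begins: read the wrist's pose just before it. camera_model takes no time and is no camera call.
- ctrl.close_job(): hands the job in, once; it reports no verdict.
The state is a dict: "clock": time; "q": joint angles; "qd": joint speeds; "joint_torque": joint torques, N m; "tcp_pos": TCP position; "eef_rot": TCP orientation; "force": force on the tool from outside, world axes, zero at the start; "wrist_torque": the same for the moment, N m; "opening": finger opening in m.
Only numpy, scipy, OpenCV 4.12 (cv2) and the standard library are available. Lean on these libraries where they do the work, as an engineer would, in place of code of your own. Each camera call takes 0.05 s, during which the arm holds its last target.

### The job

Switch the selector valve to the outlet marked by the red plug: pull its knob up to unlock it, turn it until its yellow nose is at the red plug, push it down fully home in that outlet's slot, and let go. The slotted ring has slipped by 3 to 18 degrees counterclockwise of the plugs, so find the slot by feel, gently, never forcing the nose against the ring. Leave the beaker, the bottle and the petri dish beside the valve alone.

Things in the scene. Friction and masses are not known exactly. Their poses are not given: they have to be found in the camera images.
- valve_axis (a point): point on the knob's vertical axis at the top face of the valve housing, a fixed round aluminium block 112 mm across and 45 mm high on a 116 mm square foot; place and yaw vary. Axes are the housing's: z up, -x the closed direction (black mark on the rim), roughly toward the robot. A fixed steel ring lies on it round the knob: inner radius 25, outer 33, 7 mm high, with slots for the nose
- knob_grip (a point): point on the knob's axis in its grip bar, moving with the knob. Black knob: disc 45 mm across, 10.5 mm high, and on it a bar 16 mm wide, 42 long, 34 high; the bar's top is 10.5 mm above this point, its foot (the disc's top) 23.5 mm below. Grasp the bar across its 16 mm from above. Axes: z up, -x along the bar to the yellow nose, y across the bar
- nose (a point): underside of the knob's yellow nose, 29 mm from the axis; the nose is 4 mm wide, 8 high, ends 34.5 mm out. Raised 6 mm or more it clears the ring; home, it stands in a slot. Outlet slots leave it about 1.1 mm (0.04 rad) play each side. Each outlet's slot lies 0.06 to 0.32 rad counterclockwise (from above) of its plug's direction from the axis, the same at all four, but unknown and new each time
- lift (a joint): height of the knob (m): 0 fully home (locked), 0.012 pulled up to its stop. It has no spring: it stays where it is left and takes about 3 N to slide. With the nose on the ring beside a slot it stops at about 0.0055 and is rigid: more than 25 N there does damage, 10 N is plenty
- turn (a joint): angle of the knob relative to the housing (rad), positive counterclockwise seen from above; 0 is nose at the closed mark, range -1.3 to 1.6. Friction about 0.06 N m. It starts in the closed slot, a wide one that leaves it 0.03 to 0.4 rad free to each side
- plug_red: red round plug, 13 mm across and 4.5 mm high, fixed in the housing's top face; origin at its underside, 46 mm from the knob's axis. It marks the outlet to open. The outlets are at about -1.1, -0.6, 0.6 and 1.1 rad from closed; which plug is at which varies
- plug_blue: blue plug, as the red one, at another outlet
- plug_green: green plug, as the red one, at another outlet
- plug_white: white plug, as the red one, at another outlet
- beaker: loose glass beaker, 54 mm across, 68 mm high, beside the valve; origin at the centre of its underside; leave it alone
- bottle_5: loose small brown bottle with white cap, 41 mm across, 70 mm high, beside the valve; origin at the centre of its underside; leave it alone
- petri_dish_0: loose closed petri dish, 60 mm across, 15 mm high, behind the valve; origin at the centre of its underside; leave it alone

How it is judged:
By the outcome, as a careful person would: the job done as asked, in the order asked, and still so for the second after the job is handed in, with the robot touching nothing.
It also fails if it takes over 48 s, if anything falls off the work surface, if the arm or the gripper's body presses on something with over 40 N, if the wrist force passes 120 N, or if a joint passes its speed limit or range.

## Working session

There is one attempt and no reset: what is moved stays moved. The work goes in short steps, Python scripts to look and compute and a tool call to move; the robot and the scene stay as the last step left them, time stands still between calls to the robot, and variables do not carry over. Pictures are saved under pics/ and viewed, and the job is handed in when it is done.

Besides the shell and the picture viewer there is one more tool, called after ">>>" in YAML: its name, and indented under it one key for each argument. jog_arm: Moves the arm, as the interface text tells. Its arguments: {"type":"object","properties":{"plan":{"type":"array","items":{"type":"array"}},"gripper":{"type":"number"},"newtons":{"type":"number"}},"required":["plan"]}

```bash
ls; mkdir -p pics
cat > h.py <<'E'
import numpy as np, cv2
from bench import ctrl
from scipy.spatial.transform import Rotation as R
def cam(name,st=None):
    m=ctrl.camera_model(name)
    K=np.array([[m['fx'],0,m['cx']],[0,m['fy'],m['cy']],[0,0,1.]]);d=np.array(m['dist_coeffs'],float)
    if 'mount' in m:
        T=np.eye(4);T[:3,:3]=R.from_euler('xyz',st['eef_rot']).as_matrix();T[:3,3]=st['tcp_pos']
        W=np.linalg.inv(T@np.array(m['mount']))
        return K,d,W[:3,:3],W[:3,3]
    return K,d,cv2.Rodrigues(np.array(m['rvec'],float))[0],np.array(m['tvec'],float).ravel()
def ray(c,uv):
    K,d,Rm,t=c
    p=cv2.undistortPoints(np.array(uv,float).reshape(1,1,2),K,d).ravel()
    return -Rm.T@t, Rm.T@np.array([p[0],p[1],1.])
def onz(c,uv,z):
    o,v=ray(c,uv); return o+v*(z-o[2])/v[2]
def proj(c,P):
    K,d,Rm,t=c
    return cv2.projectPoints(np.array(P,float).reshape(-1,1,3),cv2.Rodrigues(Rm)[0],t,K,d)[0].reshape(-1,2)
def save(n,im): cv2.imwrite('pics/'+n,im[:,:,::-1])
E
python3 - <<'E'
from h import *
st=ctrl.observe();print(st)
for n in('scene','side','wrist'):
    im=ctrl.snapshot(n);save(n+'0.png',im);np.save(n+'0.npy',im)
E
```

```text
pics
{'clock': 0.0, 'q': array([ 1.19986689e+00,  2.21213622e-01,  1.52761871e+00, -1.64572618e-05,
        1.39471474e+00, -1.26095639e-01]), 'qd': array([ 0.00021299, -0.0015124 ,  0.00010776,  0.00094694,  0.00047602,
       -0.00050341]), 'joint_torque': array([-1.23564772e-03, -4.96901643e+01, -3.89396167e+01, -2.73026089e-04,
        1.12837966e-02,  2.32244304e-05]), 'tcp_pos': array([0.15127941, 0.60578381, 0.23020298]), 'eef_rot': array([ 3.02378429,  1.56884185, -1.93343559]), 'force': array([-0.35885727,  0.28490017, -0.17103526]), 'wrist_torque': array([ 0.05726554, -0.01283795,  0.00598494]), 'opening': 0.08534418717228533}
```

View pics/scene0.png

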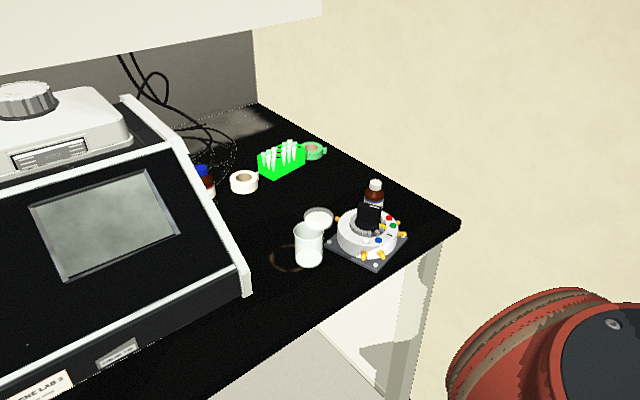

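View pics/side0.png

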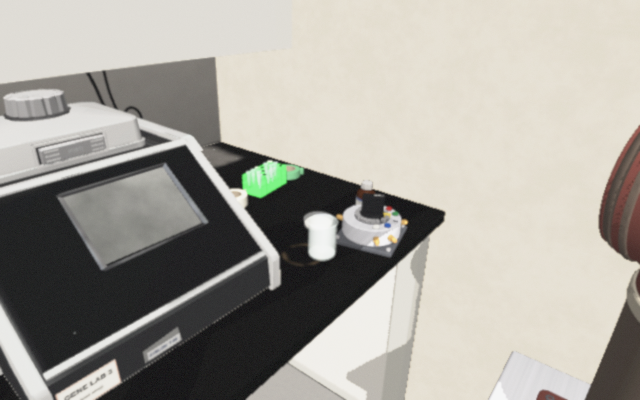

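View pics/wrist0.png

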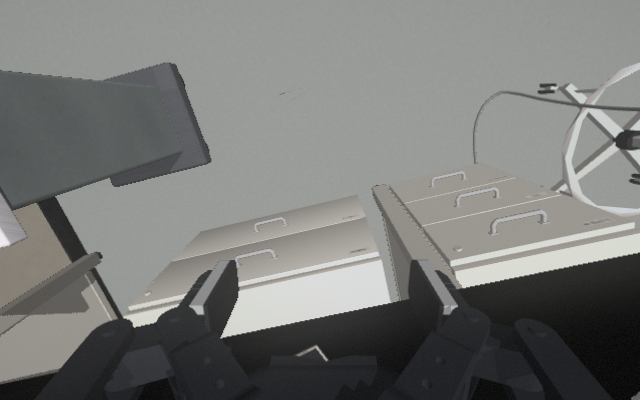

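The scene image shows the valve at about (368,232), with the beaker at (308,245), the bottle at (374,193) and the dish at (318,217). I'll enlarge both fixed views around it.

Run:
```python
from h import *
a=np.load('scene0.npy')[170:280,290:420];b=np.load('side0.npy')[170:270,300:420]
cv2.imwrite('pics/z_scene.png',cv2.resize(a,None,fx=6,fy=5.4,interpolation=cv2.INTER_CUBIC)[:,:,::-1])
cv2.imwrite('pics/z_side.png',cv2.resize(b,None,fx=6,fy=6,interpolation=cv2.INTER_CUBIC)[:,:,::-1])
for n in('scene','side'):
    c=cam(n); im=np.load(n+'0.npy').astype(int)
    print(n,-c[2].T@c[3])
    r,g,bb=im[...,0],im[...,1],im[...,2]
    for k,m in dict(red=(r>130)&(g<70)&(bb<70),green=(g>90)&(r<80)&(bb<100),blue=(bb>120)&(r<90)&(g<120),yel=(r>150)&(g>100)&(bb<70)).items():
        m[:, :325]=0;m[:,425:]=0;m[:170]=0;m[275:]=0
        nn,l,s,ce=cv2.connectedComponentsWithStats(m.astype(np.uint8))
        for i in range(1,nn):
            if s[i,4]>3: print(k,s[i,4],ce[i].round(1),onz(c,ce[i],0.0495).round(4))
```

```text
scene [0.02593424 0.1903281  0.56170902]
red 24 [388.7 217.3] [ 0.4475 -0.3357  0.0495]
green 24 [392.6 224.8] [ 0.4277 -0.3248  0.0495]
blue 7 [375. 202.] [ 0.4979 -0.3509  0.0495]
blue 28 [378.  239.8] [ 0.4154 -0.2742  0.0495]
yel 15 [336.4 218.3] [ 0.5069 -0.2583  0.0495]
yel 24 [382.  225.9] [ 0.4378 -0.3076  0.0495]
yel 17 [399.7 234.1] [ 0.4019 -0.3152  0.0495]
yel 4 [405.8 233.5] [ 0.3962 -0.3247  0.0495]
yel 19 [363.5 252.5] [ 0.4082 -0.2316  0.0495]
yel 4 [381.2 250.8] [ 0.3922 -0.2579  0.0495]
yel 5 [378.6 253.8] [ 0.3897 -0.2489  0.0495]
side [0.09561205 0.35446861 0.42805154]
red 7 [389.3 207.6] [ 0.4474 -0.3407  0.0495]
green 7 [395.9 212.4] [ 0.4272 -0.3304  0.0495]
blue 13 [387. 225.] [ 0.4152 -0.275   0.0495]
```

View pics/z_scene.png

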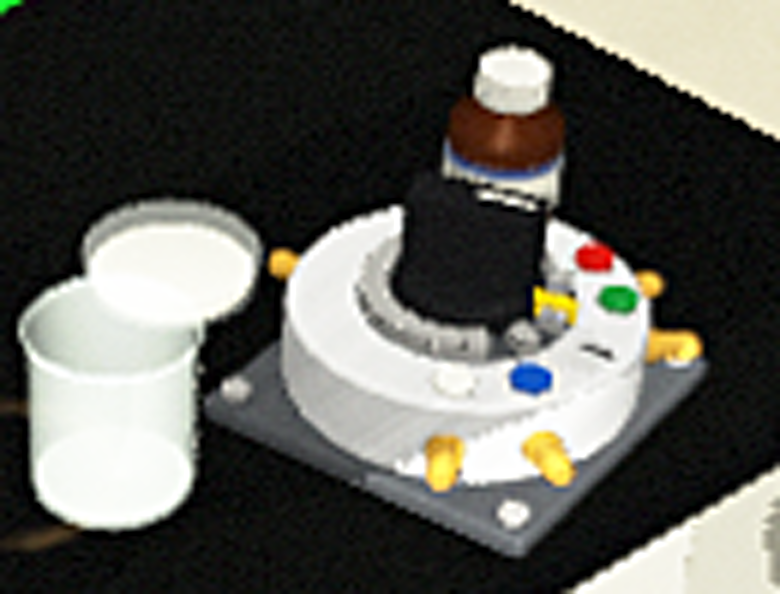

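View pics/z_side.png

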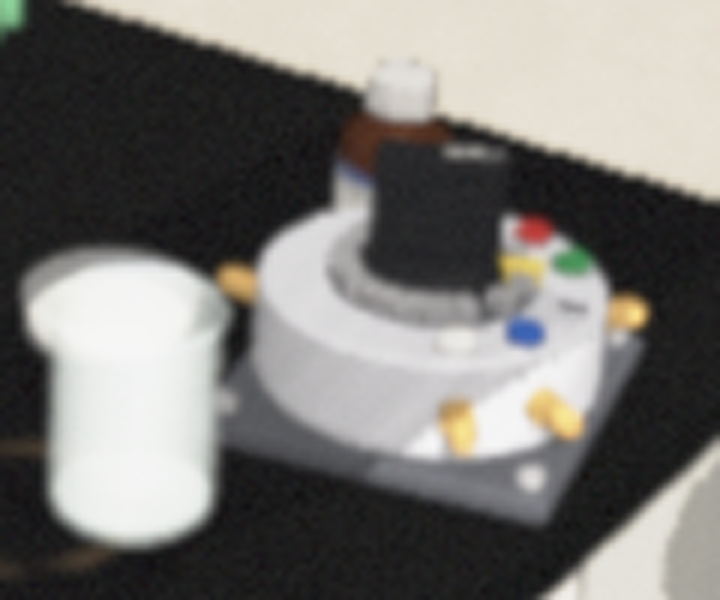

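The views agree: red is the outermost plug on the counterclockwise side (about +1.1 rad), followed by green (+0.6), blue (-0.6) and white (-1.1). Next I'll fit the axis.

Run:
```python
from h import *
from scipy.optimize import least_squares
px={'scene':dict(red=(388.7,217.3),green=(392.6,224.8),blue=(378,239.8),white=(365.8,240.6)),
'side':dict(red=(389.3,207.9),green=(395.6,213.2),blue=(387.5,225),white=(376.3,226.4))}
ang=dict(red=1.1,green=.6,blue=-.6,white=-1.1)
for n in px:
    c=cam(n);P={k:onz(c,v,.0495)[:2] for k,v in px[n].items()}
    f=lambda p:np.concatenate([p[:2]-.046*np.array([np.cos(p[2]+ang[k]),np.sin(p[2]+ang[k])])-P[k] for k in P])
    f=lambda p:np.concatenate([p[:2]+.046*np.array([np.cos(p[2]+ang[k]),np.sin(p[2]+ang[k])])-P[k] for k in P])
    s=least_squares(f,[.46,-.29,np.pi]);print(n,s.x,np.degrees(s.x[2]-np.pi),(s.fun*1e3).round(1))
    if n=='scene': print('mark',onz(c,(389.7,235.2),.045), 'nose',onz(c,(382,225.9),.053))
st=ctrl.observe()
Rm=R.from_euler('xyz',st['eef_rot']).as_matrix();print(Rm.round(3))
m=ctrl.camera_model('wrist');print(np.round(m['mount'],3),m['fx'])
```

```text
scene [ 0.45809876 -0.29062228  3.38513065] 13.953699612811457 [ 0.2  0.4 -0.3 -0.1 -0.5 -0.5  0.6  0.2]
mark [ 0.41441685 -0.30342098  0.045     ] nose [ 0.43497056 -0.3041708   0.053     ]
side [ 0.45737408 -0.2934644   3.36504819] 12.80305913209943 [-0.6  1.3  0.1 -0.1  0.1 -1.   0.4 -0.3]
[[-0.001 -0.97   0.242]
 [-0.001  0.242  0.97 ]
 [-1.     0.    -0.002]]
[[ 0.001 -0.315  0.949 -0.142]
 [-0.    -0.949 -0.315  0.082]
 [ 1.     0.    -0.001  0.001]
 [ 0.     0.     0.     1.   ]] 297.93584999230285
```

Run:
```python
from h import *
c=cam('scene');s=cam('side')
A=np.array([.458,-.292])
for n,cc,uv,z in [('bottle cap',c,(375.6,182),.07),('bottle side',s,(367,183),.07),('beaker base',c,(308,260),.003),('beaker top',c,(308.5,228),.068),('dish',c,(319,214),.015),('dev corner',c,(250,295),0),('dev top edge',c,(125,97),.25),('edge',c,(458,222),0)]:
    P=onz(cc,uv,z);d=P[:2]-A;print(n,P.round(3),np.linalg.norm(d).round(3),np.degrees(np.arctan2(d[1],d[0])).round(0))
o,v=ray(c,(240,260));print('dev edge ray', [(o+v*k).round(3) for k in np.linspace(.3,.9,5)/np.linalg.norm(v)])
# triangulate device features seen in both: corner of top panel front-bottom (scene 247,291 / side 275,287) ; top corner (scene 124,97; side 141,121)
for a,b in [((250,294),(276,290)),((124,97),(140,120)),((320,12),(293,12))]:
    o1,v1=ray(c,a);o2,v2=ray(s,b);M=np.stack([v1,-v2],1);k=np.linalg.lstsq(M,o2-o1,rcond=None)[0];print((o1+k[0]*v1).round(3),(o2+k[1]*v2).round(3))
st=ctrl.observe();print(proj(c,[[.151,.606,.23],[.3,.2,.23]]))
Rm=R.from_euler('xyz',st['eef_rot']).as_matrix()
print('shift cm',100*Rm.T@(np.array([.458,-.292,.25])-st['tcp_pos']))
```

```text
bottle cap [ 0.526 -0.379  0.07 ] 0.111 -52.0
bottle side [ 0.522 -0.375  0.07 ] 0.105 -52.0
beaker base [ 0.492 -0.179  0.003] 0.118 73.0
beaker top [ 0.5   -0.186  0.068] 0.113 68.0
dish [ 0.572 -0.271  0.015] 0.116 11.0
dev corner [ 0.49  -0.055  0.   ] 0.239 82.0
dev top edge [ 0.796 -0.027  0.25 ] 0.43 38.0
edge [ 0.389 -0.484  0.   ] 0.204 -110.0
dev edge ray [array([0.223, 0.09 , 0.359]), array([0.322, 0.04 , 0.257]), array([ 0.42 , -0.01 ,  0.156]), array([ 0.519, -0.06 ,  0.055]), array([ 0.617, -0.11 , -0.047])]
[ 0.493 -0.057 -0.001] [ 0.489 -0.057 -0.004]
[ 0.792 -0.024  0.252] [ 0.779 -0.033  0.227]
[ 0.648 -0.332  0.374] [ 0.673 -0.312  0.399]
[[-27831.73810749  25771.54103954]
 [    78.87579509    392.66487027]]
shift cm [ -1.84559677 -51.51741945 -79.68395355]
```

>>> jog_arm:
  plan:
    - [[-0.1,-1.5,-2],4]
    - [[-0.2,-4,-5.5],11]
    - [[-0.3,-6.5,-9],18]
    - [[-0.4,-9,-12.5],25]
    - [[-0.5,-11.5,-16],32]
    - [[-0.6,-14,-19.5],39]
    - [[-0.7,-16.5,-23],46]
    - [[-0.8,-19,-26.5],53]
    - [[-0.8,-21.5,-30],60]
    - [[-0.8,-23.5,-33],66]

```text
clock: 0.98
tcp_pos: [0.2978, 0.2324, 0.2393]
eef_rot: [0.146, 1.57, 0.315]
force: [1.1, 0.1, 0.2]
opening: 0.0851
```

```bash
cat >> h.py <<'E'
def togo(target,zang=None):
    st=ctrl.observe();Rm=R.from_euler('xyz',st['eef_rot']).as_matrix()
    print('t',st['clock'],'tcp',st['tcp_pos'].round(4),'z ang',np.degrees(np.arctan2(Rm[1,2],Rm[0,2])).round(2),'down',Rm[:,0].round(4),'F',st['force'].round(2),'open',round(st['opening'],4),'q',st['q'].round(2))
    print('shift cm',(100*Rm.T@(np.array(target)-st['tcp_pos'])).round(2))
    return st,Rm
E
python3 -c "
from h import *
togo([.458,-.292,.25])"
```

```text
t 0.9833 tcp [0.2978 0.2324 0.2393] z ang 9.67 down [ 8.e-04  3.e-04 -1.e+00] F [1.1  0.13 0.16] open 0.0851 q [ 0.45 -0.42  2.11 -0.    1.46  0.28]
shift cm [ -1.07 -54.39   6.98]
```

>>> jog_arm:
  plan:
    - [[0,-2,0.3],4]
    - [[-0.1,-6,0.8],11]
    - [[-0.3,-10,1.3],18]
    - [[-0.4,-14,1.8],25]
    - [[-0.5,-18,2.3],32]
    - [[-0.6,-22,2.8],39]
    - [[-0.7,-26,3.3],46]
    - [[-0.8,-30,3.9],53]
    - [[-0.9,-34,4.4],60]
    - [[-1,-37.5,4.8],66]

```text
clock: 1.82
tcp_pos: [0.41, -0.1295, 0.2493]
eef_rot: [0.221, 1.57, -0.764]
force: [1.0, -0.1, 0.2]
opening: 0.0855
```

```bash
python3 -c "
from h import *
togo([.458,-.292,.25])"
```

```text
t 1.8167 tcp [ 0.41   -0.1295  0.2493] z ang -56.45 down [ 4.e-04 -4.e-04 -1.e+00] F [ 1.05 -0.07  0.17] open 0.0855 q [-0.49 -0.28  1.98 -0.    1.44  0.5 ]
shift cm [-0.06 -4.98 16.19]
```

>>> jog_arm:
  plan:
    - [[0,-1,3],3]
    - [[0,-2,6.5],4]
    - [[0,-3,10],4]
    - [[0,-4,13.5],4]
    - [[0,-5,16.2],4]
    - [[0,-5,16.2],4]
    - [[0,-5,16.2],4]

```text
clock: 2.4
tcp_pos: [0.4586, -0.2901, 0.2484]
eef_rot: [-2.867, 1.569, 2.366]
force: [-1.0, 0.6, -0.6]
opening: 0.0855
```

```bash
python3 -c "
from h import *
st,_=togo([.458,-.292,.25])
im=ctrl.snapshot('wrist');save('w1.png',im);np.save('w1.npy',im)
import pickle;pickle.dump(st,open('w1.pkl','wb'))
c=cam('wrist',st)
print(proj(c,[[.458,-.292,.045],[.458,-.292,.09]]))
"
```

```text
t 2.4 tcp [ 0.4586 -0.2901  0.2484] z ang -60.16 down [-0.0014  0.0014 -1.    ] F [-1.04  0.56 -0.64] open 0.0855 q [-0.71  0.01  1.72  0.    1.41  0.34]
shift cm [-0.16 -0.14  0.13]
[[325.52618565 175.95079741]
 [325.7746877  186.02854421]]
```

View pics/w1.png

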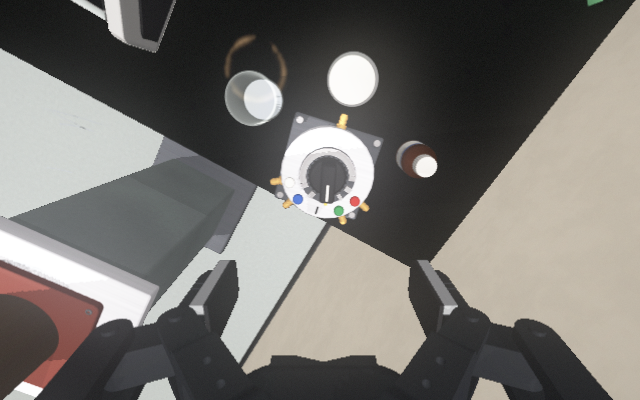

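The wrist view shows the knob at about (327,178), red at (355,202), green at (338,211), blue at (298,199) and the bottle well clear at (424,165). Next I'll measure from this image.

```bash
cat > meas.py <<'E'
from h import *
import sys,pickle
from scipy.optimize import least_squares
def meas(name):
    im=np.load(name+'.npy');st=pickle.load(open(name+'.pkl','rb'));c=cam('wrist',st)
    h=cv2.cvtColor(im,cv2.COLOR_RGB2HSV).astype(int);H,S,V=h[...,0],h[...,1],h[...,2]
    ang=dict(red=1.1,green=.6,blue=-.6);P={}
    u0=proj(c,[[.458,-.292,.05]])[0]
    yy,xx=np.mgrid[:400,:640];near=np.hypot(xx-u0[0],yy-u0[1])<75
    for k,m in dict(red=((H<6)|(H>174))&(S>150)&(V>90),green=(H>50)&(H<80)&(S>120)&(V>60),blue=(H>105)&(H<125)&(S>140)&(V>80),yel=(H>18)&(H<35)&(S>130)&(V>120)).items():
        n,l,s,ce=cv2.connectedComponentsWithStats((m&near).astype(np.uint8))
        for i in range(1,n):
            if s[i,4]>6: print(k,s[i,4],ce[i].round(1),onz(c,ce[i],.0495).round(4))
        if k!='yel' and n>1: P[k]=onz(c,ce[1+np.argmax(s[1:,4])],.0495)[:2]
    f=lambda p:np.concatenate([p[:2]+.046*np.array([np.cos(p[2]+ang[k]),np.sin(p[2]+ang[k])])-P[k] for k in P])
    s=least_squares(f,[.46,-.29,np.pi]);a=s.x
    print('axis',a[:2],'yaw',a[2]-np.pi,'res',(s.fun*1e3).round(1))
    for k in P: print(k,'turn',((np.arctan2(*(P[k]-a[:2])[::-1])-a[2]+np.pi)%(2*np.pi)-np.pi).round(3),'r',np.linalg.norm(P[k]-a[:2]).round(4))
    u=u0.astype(int);x0,y0=max(u[0]-65,0),max(u[1]-60,0)
    cr=im[y0:y0+120,x0:x0+130];save(name+'z.png',cv2.resize(cr,None,fx=6,fy=5,interpolation=cv2.INTER_CUBIC) if 0 else cv2.resize(cr,None,fx=5,fy=5,interpolation=cv2.INTER_CUBIC));print('crop',x0,y0)
    return c,a
if __name__=='__main__': meas(sys.argv[1])
E
python3 meas.py w1
```

```text
blue 9 [295.7 200.2] [ 0.415  -0.2752  0.0495]
axis [ 0.46040135 -0.29104424] yaw 0.3007413593470911 res [-1.4  2.3  1.4 -2.3]
red turn 1.137 r 0.048
blue turn -0.637 r 0.048
crop 260 116
```

View pics/w1z.png

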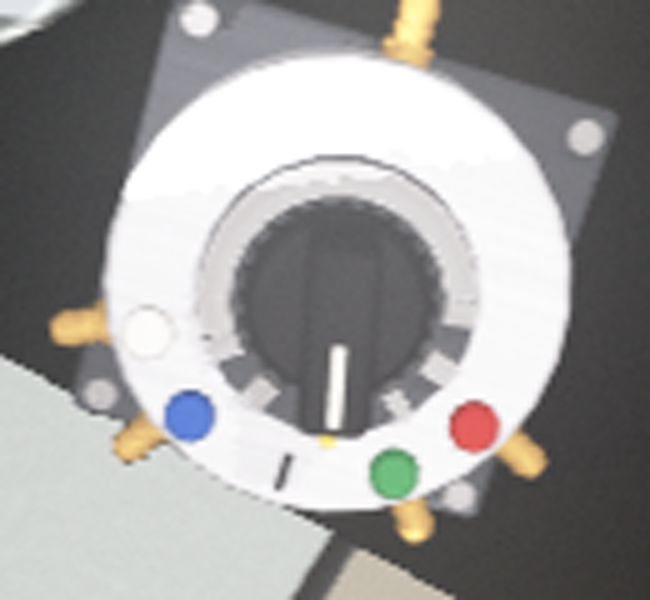

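```bash
cat > fit.py <<'E'
from h import *
import pickle
from scipy.optimize import least_squares
def fit(name,Z,off,sc,show=()):
    st=pickle.load(open(name+'.pkl','rb'));c=cam('wrist',st)
    full=lambda p:((p[0]+.5)/sc+off[0]-.5,(p[1]+.5)/sc+off[1]-.5)
    ang=dict(red=1.1,green=.6,blue=-.6,white=-1.1)
    P={k:onz(c,full(v),.0495)[:2] for k,v in Z.items()}
    f=lambda p:np.concatenate([p[:2]+.046*np.array([np.cos(p[2]+ang[k]),np.sin(p[2]+ang[k])])-P[k] for k in P])
    a=least_squares(f,[.46,-.29,np.pi]);print('axis',a.x[:2].round(4),'yaw',(a.x[2]-np.pi).round(4),'res mm',(a.fun*1e3).round(1));a=a.x
    for k in P: print(k,'turn',((np.arctan2(*(P[k]-a[:2])[::-1])-a[2]+np.pi)%(2*np.pi)-np.pi).round(3),'r',np.linalg.norm(P[k]-a[:2]).round(4))
    for n,p,z in show:
        q=onz(c,full(p),z)[:2]-a[:2];print(n,'turn',((np.arctan2(q[1],q[0])-a[2]+np.pi)%(2*np.pi)-np.pi).round(3),'r',np.linalg.norm(q).round(4))
    return c,a
E
python3 - <<'E'
from fit import *
fit('w1',dict(blue=(190,416),red=(473,427),green=(393,473),white=(147,332)),(260,116),5,
[('mark',(284,471),.045),('nose tip',(328,441),.053),('bar stripe out',(333,428),.0895),('stripe in',(339,347),.0895),('gapR',(455,340),.052),('gapG',(412,390),.052),('gapB',(250,393),.052),('gapW',(222,350),.052)])
E
```

```text
axis [ 0.4606 -0.2926] yaw 0.2287 res mm [-0.1  0.4  0.2 -0.4 -0.1 -0.3 -0.1  0.3]
blue turn -0.591 r 0.0458
red turn 1.093 r 0.0457
green turn 0.596 r 0.0457
white turn -1.098 r 0.0457
mark turn 0.01 r 0.0466
nose tip turn 0.228 r 0.0343
bar stripe out turn 0.222 r 0.0189
stripe in turn 0.156 r 0.001
gapR turn 1.533 r 0.0292
gapG turn 0.977 r 0.028
gapB turn -0.453 r 0.0306
gapW turn -0.865 r 0.0297
```

>>> jog_arm:
  plan:
    - [[1,0,0.1],1]
    - [[3,0,0.2],3]
    - [[5,0,0.25],4]
    - [[7,0,0.25],4]
    - [[7.8,0,0.25],4]
    - [[7.8,0,0.25],4]
    - [[7.8,0,0.25],4]
    - [[7.8,0,0.25],4]
  gripper: 0.45

```text
clock: 3.12
tcp_pos: [0.4609, -0.2914, 0.1727]
eef_rot: [0.402, 1.569, -0.715]
force: [-0.2, 0.5, 0.6]
opening: 0.0468
```

```bash
python3 -c "
from h import *
st,_=togo([.460,-.2925,.17])
im=ctrl.snapshot('wrist');save('w2.png',im);np.save('w2.npy',im)
import pickle;pickle.dump(st,open('w2.pkl','wb'))
c=cam('wrist',st)
u=proj(c,[[.46,-.2925,.045],[.46,-.2925,.09]]);print(u)
x0,y0=int(u[0][0])-100,max(int(u[0][1])-75,0);print(x0,y0)
save('w2z.png',cv2.resize(im[y0:y0+150,x0:x0+200],None,fx=4,fy=4,interpolation=cv2.INTER_CUBIC))
"
```

```text
t 3.1167 tcp [ 0.4609 -0.2914  0.1727] z ang -64.0 down [ 0.0016 -0.0014 -1.    ] F [-0.21  0.5   0.61] open 0.0468 q [-0.71  0.08  1.8  -0.    1.26  0.41]
shift cm [ 0.27 -0.13  0.05]
[[324.57609991 194.59691481]
 [324.95429393 210.93323452]]
224 119
```

View pics/w2z.png

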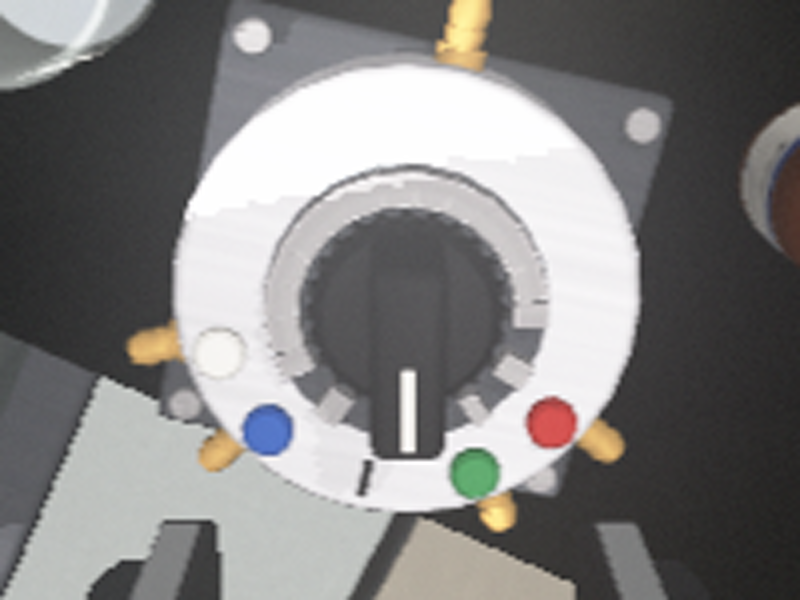

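Run:
```python
from fit import *
c,a=fit('w2',dict(blue=(268,430),red=(552,422),green=(475,473),white=(218,354)),(224,119),4,
[('mark',(365,478),.045),('stripe out',(408,450),.0895),('stripe in',(408,372),.0895)]+[('pt%s'%(p,),p,.052) for p in [(475,408),(513,372),(530,315),(335,405),(298,362),(492,392),(530,345),(313,385),(540,302),(285,355)]])
im=np.load('w2.npy')
# polar unwrap at ring top z=.052, mid radius
for z in (.052,):
    T=np.arange(-1.6,1.75,.004);rs=np.linspace(.0255,.0325,12)
    out=[]
    for r in rs:
        P=np.stack([a[0]+r*np.cos(T+a[2]),a[1]+r*np.sin(T+a[2]),np.full_like(T,z)],1)
        u=proj(c,P).astype(np.float32)
        out.append(cv2.remap(im,u[:,0][None],u[:,1][None],cv2.INTER_LINEAR)[0])
    o=np.array(out)
    cv2.imwrite('pics/polar.png',cv2.resize(o,(800,240))[:,::1,::-1])
    g=o[3:9].mean((0,2))
    print([(t.round(2),int(v)) for t,v in zip(T[::10],g[::10])])
```

```text
axis [ 0.4609 -0.2926] yaw 0.2362 res mm [-0.3  0.2  0.1 -0.3  0.1 -0.2  0.2  0.3]
blue turn -0.599 r 0.0456
red turn 1.096 r 0.0458
green turn 0.596 r 0.0459
white turn -1.094 r 0.0459
mark turn 0.003 r 0.0472
stripe out turn 0.224 r 0.0187
stripe in turn 0.262 r 0.0016
pt(475, 408) turn 0.808 r 0.0295
pt(513, 372) turn 1.239 r 0.0295
pt(530, 315) turn 1.74 r 0.0287
pt(335, 405) turn -0.399 r 0.0291
pt(298, 362) turn -0.882 r 0.0284
pt(492, 392) turn 1.0 r 0.0289
pt(530, 345) turn 1.496 r 0.0302
pt(313, 385) turn -0.648 r 0.0288
pt(540, 302) turn 1.845 r 0.0309
pt(285, 355) turn -0.978 r 0.0304
[(np.float64(-1.6), 197), (np.float64(-1.56), 195), (np.float64(-1.52), 195), (np.float64(-1.48), 195), (np.float64(-1.44), 196), (np.float64(-1.4), 196), (np.float64(-1.36), 196), (np.float64(-1.32), 196), (np.float64(-1.28), 199), (np.float64(-1.24), 195), (np.float64(-1.2), 195), (np.float64(-1.16), 196), (np.float64(-1.12), 196), (np.float64(-1.08), 196), (np.float64(-1.04), 197), (np.float64(-1.0), 187), (np.float64(-0.96), 190), (np.float64(-0.92), 191), (np.float64(-0.88), 194), (np.fl
[... 913 characters left out ...]
111), (np.float64(0.64), 109), (np.float64(0.68), 112), (np.float64(0.72), 151), (np.float64(0.76), 197), (np.float64(0.8), 198), (np.float64(0.84), 197), (np.float64(0.88), 151), (np.float64(0.92), 117), (np.float64(0.96), 115), (np.float64(1.0), 114), (np.float64(1.04), 109), (np.float64(1.08), 109), (np.float64(1.12), 129), (np.float64(1.16), 194), (np.float64(1.2), 204), (np.float64(1.24), 203), (np.float64(1.28), 200), (np.float64(1.32), 202), (np.float64(1.36), 153), (np.float64(1.4), 122), (np.float64(1.44), 119), (np.float64(1.48), 117), (np.float64(1.52), 116), (np.float64(1.56), 113), (np.float64(1.6), 112), (np.float64(1.64), 166), (np.float64(1.68), 196), (np.float64(1.72), 197)]
```

View pics/polar.png

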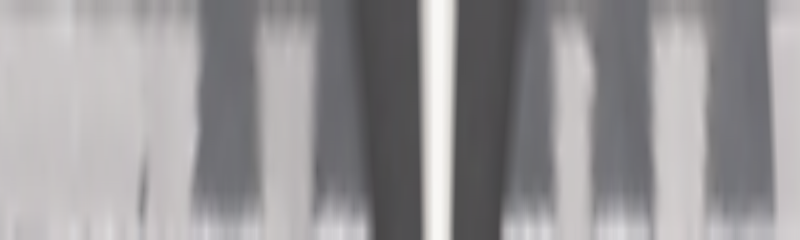

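The ring gaps look roughly 0.3–0.4 rad CCW of the plugs, but vision is coarse here (1 px is about 0.034 rad), so I'll find the slot by feel. I'll grasp first.

>>> jog_arm:
  plan:
    - [[1,0,0.05],0]
    - [[3,-0.1,0.1],0]
    - [[5,-0.1,0.1],0]
    - [[7,-0.1,0.1],0]
    - [[8.5,-0.1,0.1],0]
    - [[9.5,-0.1,0.1],0]
    - [[10.3,-0.1,0.1],0]
    - [[10.8,-0.1,0.1],0]
    - [[10.8,-0.1,0.1],0]
    - [[10.8,-0.1,0.1],0]

```text
clock: 4.0
tcp_pos: [0.4601, -0.293, 0.0638]
eef_rot: [0.443, 1.57, -0.675]
force: [0.5, 0.3, -0.3]
opening: 0.0472
```

```bash
python3 -c "
from h import *
st,_=togo([.4607,-.2926,.062])
im=ctrl.snapshot('wrist');save('w3.png',im)
im=ctrl.snapshot('scene');save('s3.png',cv2.resize(im[170:270,290:420],None,fx=6,fy=6,interpolation=cv2.INTER_CUBIC))
"
```

```text
t 4.0 tcp [ 0.4601 -0.293   0.0638] z ang -64.03 down [ 6.e-04 -5.e-04 -1.e+00] F [ 0.52  0.32 -0.33] open 0.0472 q [-0.71  0.22  1.87  0.    1.06  0.41]
shift cm [ 0.18  0.07 -0.01]
```

View pics/w3.png

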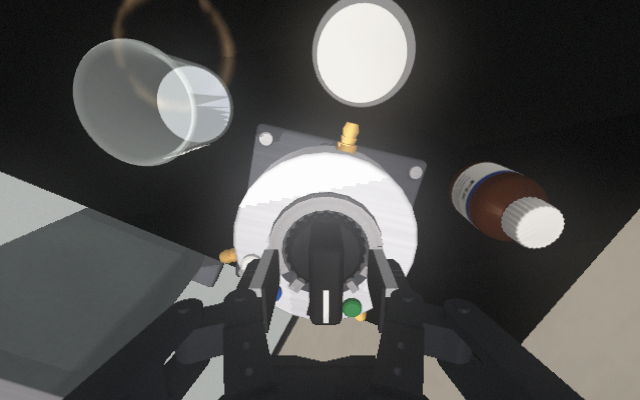

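View pics/s3.png

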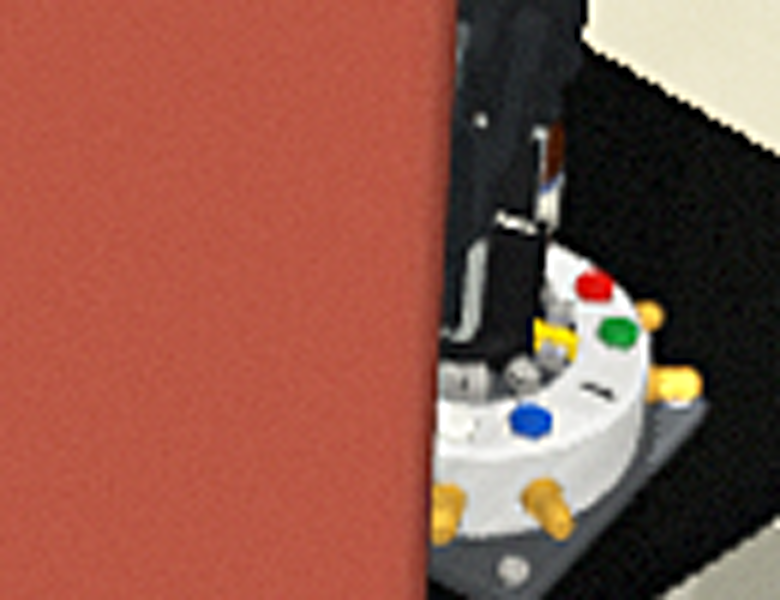

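Both fingers straddle the bar and look centred. I'll close with 40 N.

>>> jog_arm:
  plan:
    - [[0.1,0,0],0]
    - [[0.1,0,0],0]
    - [[0.1,0,0],0]
    - [[0.1,0,0],0]
    - [[0.1,0,0],0]
    - [[0.1,0,0],0]
    - [[0.1,0,0],0]
  gripper: 1
  newtons: 40

```text
clock: 4.68
tcp_pos: [0.4605, -0.2937, 0.0631]
eef_rot: [0.249, 1.568, -0.868]
force: [1.4, -4.9, 2.2]
opening: 0.0152
```

```bash
python3 -c "
from h import *
st,_=togo([.4607,-.2926,.062]);print(st['wrist_torque'])
"
```

```text
t 4.6833 tcp [ 0.4605 -0.2937  0.0631] z ang -64.03 down [ 0.0017 -0.002  -1.    ] F [ 1.4  -4.93  2.18] open 0.0152 q [-0.71  0.22  1.87 -0.    1.05  0.41]
shift cm [ 0.11  0.07 -0.09]
[-0.79559744 -0.22168946 -0.04208867]
```

>>> jog_arm:
  plan:
    - [[-0.1,0,0.05],0]
    - [[-0.3,0,0.1],0]
    - [[-0.5,0,0.1],0]
    - [[-0.7,0,0.1],0]
    - [[-0.9,0,0.1],0]
    - [[-1.0,0,0.1],0]
    - [[-1.0,0,0.1],0]
    - [[-1.0,0,0.1],0]

```text
clock: 5.35
tcp_pos: [0.4605, -0.2938, 0.0721]
eef_rot: [0.54, 1.57, -0.578]
force: [1.6, -4.2, -1.7]
opening: 0.0149
```

```bash
python3 -c "
from h import *
st,_=togo([.4607,-.2936,.073]);print(st['wrist_torque'])
im=ctrl.snapshot('scene');save('s4.png',cv2.resize(im[170:270,290:420],None,fx=6,fy=6,interpolation=cv2.INTER_CUBIC))
"
```

```text
t 5.35 tcp [ 0.4605 -0.2938  0.0721] z ang -64.03 down [ 7.e-04 -4.e-04 -1.e+00] F [ 1.57 -4.18 -1.68] open 0.0149 q [-0.71  0.21  1.86  0.    1.07  0.41]
shift cm [-0.09  0.03 -0.  ]
[-0.65640513 -0.42944197  0.0034359 ]
```

View pics/s4.png

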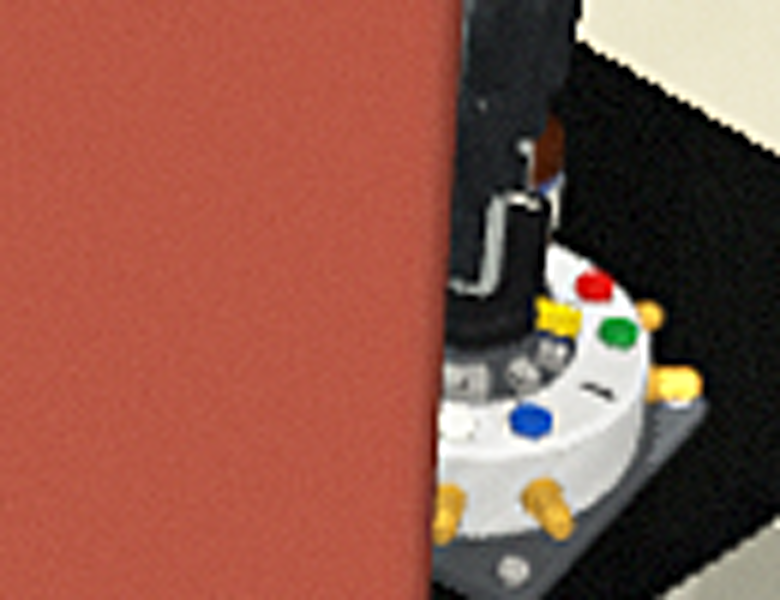

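The nose has been raised 9 mm and clears the ring, so I'll turn CCW toward red.

>>> jog_arm:
  plan:
    - [[0,0,0],-2]
    - [[0,0,0],-6]
    - [[0,0,0],-10]
    - [[0,0,0],-14]
    - [[0,0,0],-18]
    - [[0,0,0],-22]
    - [[0,0,0],-26]
    - [[0,0,0],-30]
    - [[0,0,0],-33]
    - [[0,0,0],-34]

```text
clock: 6.23
tcp_pos: [0.4605, -0.2939, 0.0721]
eef_rot: [-0.269, 1.57, -0.79]
force: [2.6, -5.3, -2.0]
opening: 0.0153
```

```bash
python3 -c "
from h import *
st,_=togo([.4607,-.2936,.073]);print(st['wrist_torque'])
"
```

```text
t 6.2333 tcp [ 0.4605 -0.2939  0.0721] z ang -29.87 down [ 7.e-04 -7.e-04 -1.e+00] F [ 2.59 -5.26 -2.02] open 0.0153 q [-0.71  0.21  1.86 -0.    1.07 -0.19]
shift cm [-0.09  0.04  0.  ]
[-0.82890297 -0.40443627 -0.07355892]
```

>>> jog_arm:
  plan:
    - [[0,-0.02,0.03],-2]
    - [[0,-0.04,0.05],-6]
    - [[0,-0.05,0.07],-10]
    - [[0,-0.05,0.07],-14]
    - [[0,-0.05,0.07],-18]
    - [[0,-0.05,0.07],-22]
    - [[0,-0.05,0.07],-26]
    - [[0,-0.05,0.07],-30]
    - [[0,-0.05,0.07],-33]
    - [[0,-0.05,0.07],-33]

```text
clock: 7.07
tcp_pos: [0.4606, -0.2941, 0.0721]
eef_rot: [1.278, 1.57, 1.332]
force: [2.1, -2.6, -0.7]
opening: 0.0153
```

```bash
python3 -c "
from h import *
st,_=togo([.4607,-.2936,.073]);print(st['wrist_torque'])
print('turn',np.pi/2+np.arctan2(_[1,2],_[0,2])-.236)
import pickle;pickle.dump(st,open('w5.pkl','wb'))
im=ctrl.snapshot('wrist');save('w5.png',im);np.save('w5.npy',im)
"
```

```text
t 7.0667 tcp [ 0.4606 -0.2941  0.0721] z ang 3.08 down [ 1.e-04  3.e-04 -1.e+00] F [ 2.1  -2.57 -0.75] open 0.0153 q [-0.71  0.21  1.86  0.    1.07 -0.77]
shift cm [-0.09  0.05  0.01]
[-0.46240283 -0.33254251  0.06710689]
turn 1.3886114053941316
```

View pics/w5.png

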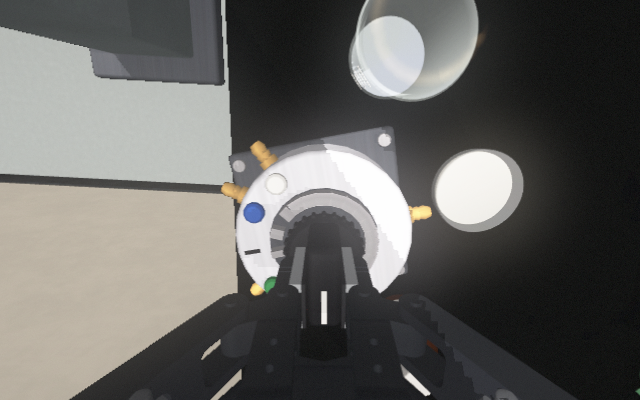

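The knob has turned with the grip to about 1.39. The ring's left side is now clear in this view, so I'll check the slot offset again there.

Run:
```python
from h import *
im=np.load('w5.npy');save('w5z.png',cv2.resize(im[140:300,220:380],None,fx=3.75,fy=3.75,interpolation=cv2.INTER_CUBIC))
```

```text
(no output)
```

View pics/w5z.png

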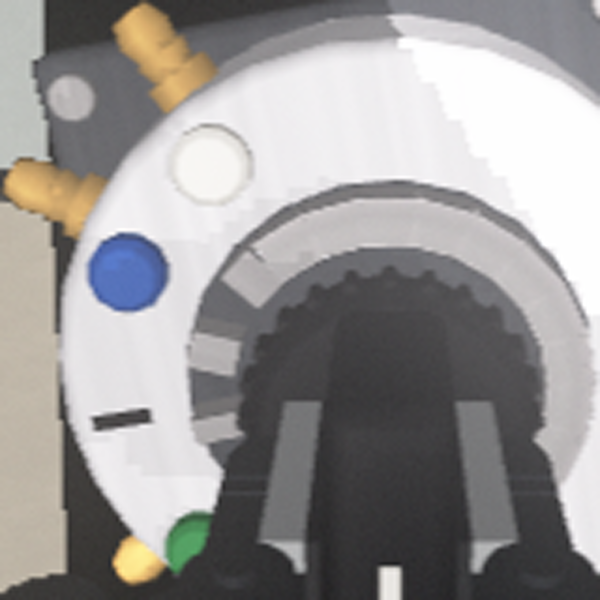

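Run:
```python
from fit import *
fit('w5',dict(blue=(128,270),white=(210,163)),(220,140),3.75,
[('mark',(121,419),.045),('ring end',(240,297),.052),('p1 up',(217,337),.052),('p1 lo',(214,371),.052),('p2 up',(217,415),.052),('p2 lo',(218,440),.052)])
```

```text
axis [ 0.4607 -0.2916] yaw 0.2335 res mm [-0.2 -0.2  0.2  0.2]
blue turn -0.606 r 0.0459
white turn -1.094 r 0.0459
mark turn 0.024 r 0.0471
ring end turn -0.751 r 0.0286
p1 up turn -0.48 r 0.0293
p1 lo turn -0.275 r 0.0288
p2 up turn -0.004 r 0.0291
p2 lo turn 0.144 r 0.0302
```

Vision repeatedly puts the slots near the upper end of the stated range, so I'll nudge CCW by 2° to about 1.42 and probe gently there first.

>>> jog_arm:
  plan:
    - [[0,0,0],-1]
    - [[0,0,0],-2]
    - [[0.1,0,0],-2]
    - [[0.2,0,0],-2]
    - [[0.3,0,0],-2]
    - [[0.35,0,0],-2]
    - [[0.4,0,0],-2]
    - [[0.45,0,0],-2]
    - [[0.45,0,0],-2]

```text
clock: 7.87
tcp_pos: [0.4607, -0.2942, 0.0682]
eef_rot: [1.379, 1.571, 1.465]
force: [0.3, 1.7, 4.5]
opening: 0.0152
```

```bash
cat > s.py <<'E'
from h import *
st,_=togo([.4607,-.2936,.0631]);print('tq',st['wrist_torque'].round(3))
print('turn',np.pi/2+np.arctan2(_[1,2],_[0,2])-.236)
E
python3 s.py
```

```text
t 7.8667 tcp [ 0.4607 -0.2942  0.0682] z ang 4.97 down [ 0.e+00  2.e-04 -1.e+00] F [0.32 1.73 4.53] open 0.0152 q [-0.71  0.21  1.86  0.    1.07 -0.8 ]
shift cm [0.51 0.06 0.01]
tq [ 0.026 -0.049  0.002]
turn 1.4215513477213686
```

>>> jog_arm:
  plan:
    - [[0.05,0,0],0]
    - [[0.1,0,0],0]
    - [[0.1,0,0],0]
    - [[0.1,0,0],0]

```text
clock: 8.2
tcp_pos: [0.4607, -0.2942, 0.0678]
eef_rot: [1.543, 1.571, 1.629]
force: [-1.4, 2.2, 9.0]
opening: 0.0152
```

```bash
python3 s.py
```

```text
t 8.2 tcp [ 0.4607 -0.2942  0.0678] z ang 4.98 down [-0.e+00  2.e-04 -1.e+00] F [-1.38  2.17  8.98] open 0.0152 q [-0.71  0.21  1.86  0.    1.06 -0.8 ]
shift cm [0.47 0.06 0.  ]
tq [0.23  0.269 0.   ]
turn 1.421718884568409
```

About 9 N and rigid, so the nose is on the ring beside a slot. I'll back off, turn 3° further CCW (toward where the images place the gap) and probe again.

>>> jog_arm:
  plan:
    - [[-0.15,0,0],0]
    - [[-0.3,0,0],0]
    - [[-0.3,0,0],-1.5]
    - [[-0.3,0,0],-3]
    - [[-0.3,0,0],-3]
    - [[-0.2,0,0],-3]
    - [[-0.1,0,0],-3]
    - [[-0.05,0,0],-3]
    - [[0,0,0],-3]
    - [[0,0,0],-3]

```text
clock: 9.03
tcp_pos: [0.4607, -0.2942, 0.0668]
eef_rot: [0.701, 1.571, 0.84]
force: [2.8, -0.1, 2.4]
opening: 0.0151
```

```bash
python3 s.py
```

```text
t 9.0333 tcp [ 0.4607 -0.2942  0.0668] z ang 7.96 down [ 1.e-04  1.e-04 -1.e+00] F [ 2.75 -0.09  2.37] open 0.0151 q [-0.71  0.22  1.86  0.    1.06 -0.85]
shift cm [0.37 0.06 0.01]
tq [-0.019 -0.43   0.043]
turn 1.473775710153333
```

It's lower now and with less force, so the nose is entering the slot. I'll continue down gently.

>>> jog_arm:
  plan:
    - [[0.05,0,0],0]
    - [[0.1,0,0],0]
    - [[0.15,0,0],0]
    - [[0.2,0,0],0]
    - [[0.2,0,0],0]

```text
clock: 9.45
tcp_pos: [0.4606, -0.2943, 0.0647]
eef_rot: [0.58, 1.571, 0.719]
force: [3.0, 1.1, 2.6]
opening: 0.0156
```

```bash
python3 s.py
```

```text
t 9.45 tcp [ 0.4606 -0.2943  0.0647] z ang 7.97 down [ 1.e-04  1.e-04 -1.e+00] F [3.01 1.07 2.6 ] open 0.0156 q [-0.71  0.22  1.86  0.    1.06 -0.85]
shift cm [0.16 0.06 0.01]
tq [ 0.134 -0.453  0.113]
turn 1.4739501272090392
```

>>> jog_arm:
  plan:
    - [[0.05,0,0],0]
    - [[0.1,0,0],0]
    - [[0.15,0,0],0]
    - [[0.2,0,0],0]
    - [[0.25,0,0],0]
    - [[0.25,0,0],0]

```text
clock: 9.95
tcp_pos: [0.4607, -0.2943, 0.063]
eef_rot: [1.05, 1.571, 1.19]
force: [0.4, 3.2, 8.8]
opening: 0.0151
```

```bash
python3 s.py
```

```text
t 9.95 tcp [ 0.4607 -0.2943  0.063 ] z ang 7.98 down [ 0.e+00  1.e-04 -1.e+00] F [0.38 3.25 8.77] open 0.0151 q [-0.71  0.22  1.87  0.    1.06 -0.85]
shift cm [-0.01  0.07  0.01]
tq [ 0.54  -0.067  0.069]
turn 1.4740984031516353
```

Fully home: same height as the starting locked position (0.063), stopped at about 9 N. I'll press slightly more, ease off and release.

>>> jog_arm:
  plan:
    - [[0.05,0,0],0]
    - [[0.05,0,0],0]
    - [[0,0,0],0]
    - [[-0.05,0,0],0]

```text
clock: 10.28
tcp_pos: [0.4606, -0.2943, 0.063]
eef_rot: [0.154, 1.571, 0.293]
force: [3.6, 2.3, 0.8]
opening: 0.0154
```

```bash
python3 s.py
```

```text
t 10.2833 tcp [ 0.4606 -0.2943  0.063 ] z ang 7.98 down [ 1.e-04  0.e+00 -1.e+00] F [3.56 2.3  0.8 ] open 0.0154 q [-0.71  0.22  1.87  0.    1.05 -0.85]
shift cm [-0.01  0.06  0.02]
tq [ 0.241 -0.47   0.058]
turn 1.4740278971205312
```

>>> jog_arm:
  plan:
    - [[0,0,0],0]
    - [[0,0,0],0]
    - [[0,0,0],0]
    - [[0,0,0],0]
    - [[0,0,0],0]
    - [[0,0,0],0]
  gripper: 0.5

```text
clock: 10.78
tcp_pos: [0.4603, -0.2943, 0.0625]
eef_rot: [2.563, 1.57, 2.702]
force: [-0.9, 0.4, 0.6]
opening: 0.0426
```

```bash
python3 s.py
```

```text
t 10.7833 tcp [ 0.4603 -0.2943  0.0625] z ang 7.97 down [-6.e-04  3.e-04 -1.e+00] F [-0.86  0.41  0.63] open 0.0426 q [-0.71  0.22  1.87 -0.    1.05 -0.85]
shift cm [-0.06  0.06  0.05]
tq [-0.021  0.023 -0.02 ]
turn 1.4738676137855216
```

The knob is released with no contact force. I'll rise straight up and look.

>>> jog_arm:
  plan:
    - [[-0.5,0,0],0]
    - [[-2,0,0],0]
    - [[-4,0,0],0]
    - [[-6,0,0],0]
    - [[-8,0,0],0]
    - [[-10,0,0],0]
    - [[-11,0,0],0]
    - [[-11,0,0],0]
    - [[-11,0,0],0]

```text
clock: 11.53
tcp_pos: [0.4607, -0.2945, 0.173]
eef_rot: [-0.902, 1.57, -0.763]
force: [0.0, 0.1, -0.4]
opening: 0.0431
```

Run:
```python
from h import *
import pickle
st,_=togo([.46,-.293,.17])
im=ctrl.snapshot('wrist');np.save('w6.npy',im);pickle.dump(st,open('w6.pkl','wb'))
c=cam('wrist',st);u=proj(c,[[.46,-.293,.045]])[0];x0,y0=int(u[0])-100,max(int(u[1])-75,0);print(x0,y0)
save('w6z.png',cv2.resize(im[y0:y0+150,x0:x0+200],None,fx=4,fy=4,interpolation=cv2.INTER_CUBIC))
a=ctrl.snapshot('scene')[170:280,290:420];save('s6.png',cv2.resize(a,None,fx=5,fy=5,interpolation=cv2.INTER_CUBIC))
```

```text
t 11.5333 tcp [ 0.4607 -0.2945  0.173 ] z ang 7.97 down [ 7.e-04 -7.e-04 -1.e+00] F [ 0.05  0.11 -0.36] open 0.0431 q [-0.71  0.08  1.79 -0.    1.26 -0.85]
shift cm [ 0.3   0.16 -0.05]
223 117
```

View pics/w6z.png

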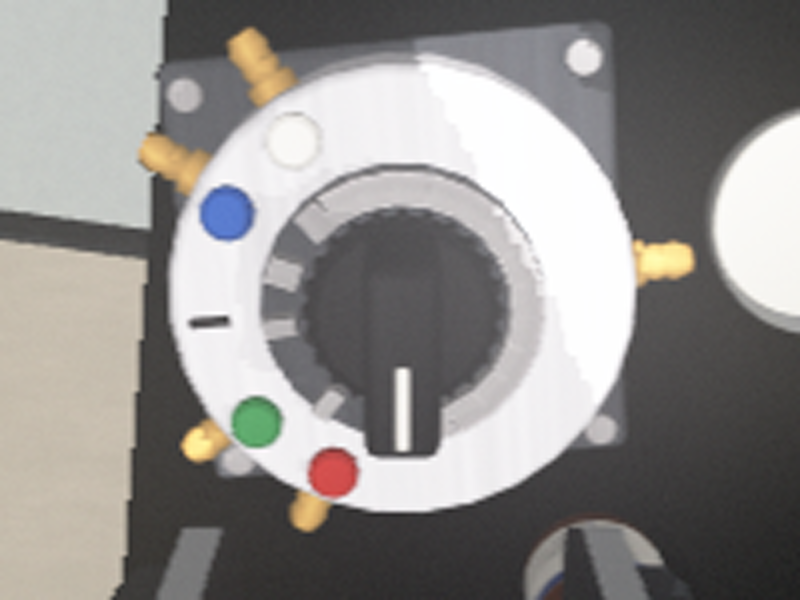

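View pics/s6.png

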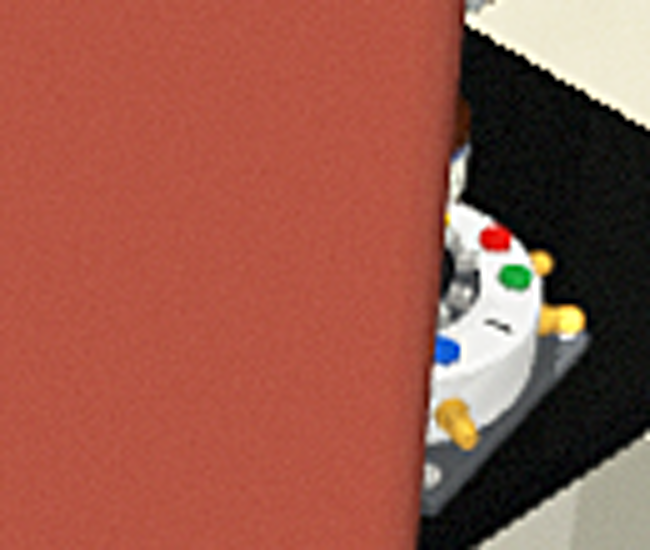

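The wrist view shows the bar pointing into the red outlet's slot (last gap, CCW of red), and the neighbours look undisturbed. I'll move the arm clear to confirm from the scene camera.

>>> jog_arm:
  plan:
    - [[-2,0,0],0]
    - [[-5,0,0],0]
    - [[-8,2,-0.5],0]
    - [[-9,5.5,-1],0]
    - [[-9,9.5,-2],0]
    - [[-9,13.5,-3],0]
    - [[-9,17.5,-4],0]
    - [[-9,21.5,-5],0]
    - [[-9,25.5,-6],0]
    - [[-9,29,-7],0]

```text
clock: 12.47
tcp_pos: [0.3492, -0.0149, 0.2611]
eef_rot: [2.552, 1.568, 2.691]
force: [1.1, 0.2, 1.0]
opening: 0.0427
```

Run:
```python
from h import *
togo([.4,.1,.27])
for n,(x,y) in dict(scene=(290,170),side=(300,170)).items():
    im=ctrl.snapshot(n);np.save(n+'7.npy',im);save(n+'7.png',im)
    save(n+'7z.png',cv2.resize(im[y:y+110,x:x+130],None,fx=5,fy=5,interpolation=cv2.INTER_CUBIC))
```

```text
t 12.4667 tcp [ 0.3492 -0.0149  0.2611] z ang 7.95 down [-0.0024  0.0012 -1.    ] F [1.06 0.19 0.98] open 0.0427 q [-0.27 -0.52  2.13  0.    1.53 -0.41]
shift cm [-0.89 10.68  6.62]
```

View pics/scene7z.png

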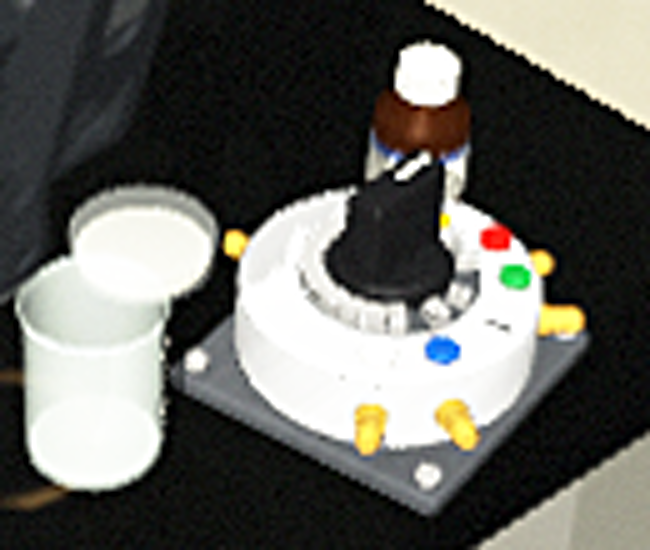

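View pics/side7z.png

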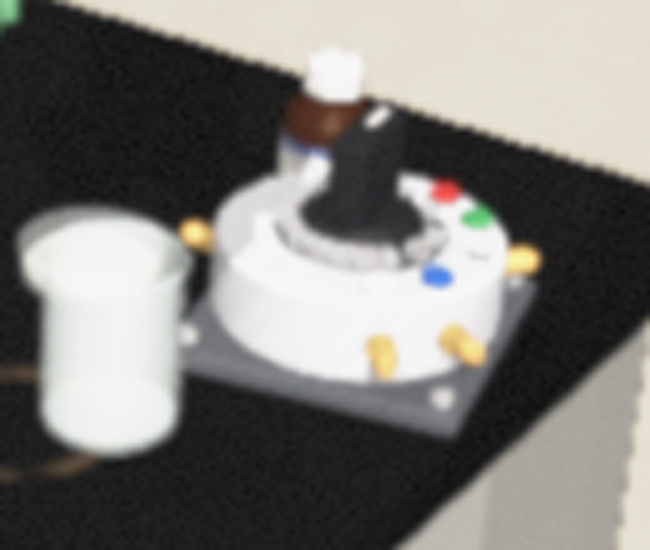

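```bash
python3 -c "
from bench import ctrl
print(ctrl.observe()['clock']);print(ctrl.close_job())"
```

```text
12.5667
the job is handed in; nothing more can be done
None
```

The selector valve is switched to the red outlet: its knob is pushed fully home in that slot, and the gripper has let go. I handed the job in at 12.6 s with the arm well clear.

**What I did:** I gripped the bar, raised the knob 9 mm, turned it counterclockwise and felt for the slot.
- **First probe:** at about 1.42 rad it stopped on the ring at about 9 N, so I backed off.
- **Second probe:** 3° further on it slid in against friction alone.

**Last checks:**
- **Height:** the knob ended at the same height as when it was locked at the start (tool height 0.0630 m against 0.0631 m), stopping at about 9 N before I released it.
- **Slot:** the camera views show the bar in the last gap of the ring, just counterclockwise of the red plug.
- **Neighbours:** the beaker, bottle and petri dish look undisturbed.

**What disagreed:** I measured the final turn as about 1.47 rad, 0.37 past the red plug, while the task gives at most 0.32 plus 0.04 play. I put the difference down to camera and angle error. The other gaps I measured also read 0.39 to 0.48 past their plugs, and this is the only slot near red.

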